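Find the charger bay with the firm contact leaf and load the cell

ROBOT

A 7-joint arm with a two-finger parallel gripper is mounted at the origin on the work surface. World frame = base frame: x ahead of the robot, y to its left, z up, the work surface at z = 0. Lengths are in m, angles in rad, forces in N, time in s.
With the tool pointing down it reaches from about 0.35 to 0.9 m from the base axis. Payload 8.1 kg.
Tool frame: the origin (TCP) lies at the very end of the fingers, on their centre line; the grasp point (between the pads) lies 19 mm behind it (arm.tcp_to_grasp is the distance from the TCP to the grasp point, in m); z points along the fingers, y is the direction in which the jaws open and shut (so a half turn about z gives the same grasp; the last joint's range is limited). The gripper opens to 85 mm and grips with 20 to 120 N. Pads are 22 mm wide; open, the fingers measure 114 mm over their backs; the gripper's body (76 mm by 85 mm) begins 54 mm behind the grasp point. The pads swing forward as they close: fully open they stand 13 mm farther back than shut.
Start: joints at [1.235, 0.434, 0.025, 1.573, -0.012, 1.134, -0.075], TCP at [0.144, -0.608, 0.231] pointing down, gripper open.
Joint ranges: [-2.62, 2.62], [-0.44, 2.09], [-1.27, 1.32], [0.08, 2.57], [-1.32, 4.46], [0.12, 2], [-2.74, 2.74]. Speed limits (rad/s): [2.22, 2.22, 3.01, 3.01, 3.14, 3.14, 3.14].

INTERFACE

Orientations are given as a unit quaternion [w, x, y, z].
In Python, from workcell import get_state, imaging, arm gives the robot as it stands.
- The arm moves only by the shell command python3 -m pendant 'ROWS' [FORCE]. ROWS is JSON, a list that holds one entry, the list of rows, each a list of 7 numbers: the shift along the world's x, y, z in m, then the turn, a rotation vector about the world's x, y, z in degrees, then the gripper's target within -1 to 1 (shut at 1, half-way at 0, fully open at -1). A call has 1 to 10 rows; each row shifts and turns the pose as measured when the row begins; what a row does not reach is not made up. A row lasts 1/12 s, in which the tool goes at most 41.7 mm and 7.16 degrees, less where a joint would pass 70% of its speed; a pose out of reach is approached as far as the arm can. A call with a gripper value outside its range is refused whole. The fingers move at their own pace and stop on an object; FORCE is the grip in N (left out, the last holds). Time passes only in rows, so rows that do not move let the fingers close. It gives the time, the measured TCP pose, the force and the opening at its end, in the units of the state.
- get_state(): the state, without advancing time (a new reading comes with each control period).
- imaging.get_image(name): name is "side" or "top"; returns (picture, depth): 384x512x3 uint8, red, green, blue; 384x512 float32, m along the optical axis (not along the pixel's ray), 0 where there is no reading.
- imaging.camera_model(name): a dict with "fx", "fy", "cx", "cy" (pixels), "rvec" (rotation vector, rad) and "tvec" (3), from world to camera coordinates, as OpenCV has them. Camera axes: x right, y down, z forward; pixel columns grow to the right and rows downward; lengths in m; the calibration is good to about 2 mm. A picture is of the moment at which its call begins. camera_model takes no time and is no camera call.
- arm.finish_job(): hands the job in, once; it reports no verdict.
Trained networks look in the newest picture that a camera, given by its name, has taken for a name from the list of things; names that differ only in an ending like _2 or _b are one class to them, and where a whole thing is asked for, a point or a joint stands for the part that bears it (a point fixed in the world has none). Each returns a list of dicts, best first, with "confidence" (0 to 1); they miss things now and then, are a little off and sometimes report something else, mostly with a low value. They report only what shows in the picture. A call takes as long as a camera call. They do not tell look-alikes from the thing itself.
- imaging.recognise(camera, thing): "centre" ([column, row] as shares, 0 to 1, of the picture: columns of its width, rows of its height, amid what is visible of it).
- imaging.outline_of(camera, thing): "pixels" (384x512 bool, what is visible of it) and "centre" ([column, row] as shares, 0 to 1, of the picture: columns of its width, rows of its height, amid what is visible of it).
- imaging.mark_of(camera, thing): "centre" ([column, row] as shares, 0 to 1, of the picture: columns of its width, rows of its height: a listed point, or the origin of a listed thing).
The state is a dict: "t": time; "joint_positions": joint angles; "joint_velocities": joint speeds; "tau": joint torques, N m; "ee_pos": TCP position; "ee_rot": TCP orientation; "ft_force": force on the tool from outside, world axes, zero at the start; "ft_torque": the same for the moment, N m; "opening": finger opening in m.
Only numpy, scipy, OpenCV 4.12 (cv2) and the standard library are available. Lean on these libraries where they do the work, as an engineer would, in place of code of your own. Each camera call takes 0.05 s, during which the arm holds its last target. There are 200 camera calls.

TASK

Two of the battery charger's three brass contact leaves have gone slack. Press the leaves' free tips one after another gently back to their stops until you have felt the one that still pushes back firmly, then load the large cell from the caddy into that bay, lying flat on its cradle with its plain end against the leaf and its button against the fixed contact, and let it go. A hard shove ruins a leaf, and the other things on the worktop are to stay where they are.

Things in the scene. Friction and masses are not known exactly. Their poses are not given: they have to be found in the camera images.
- charger: Grey plastic desktop charger, 140 x 190 mm, fixed; origin at the centre of its underside, x along the cells from the brass leaves (-x end) to the fixed contacts (+x end), y across its three bays, 58 mm apart, z up. The cells' deck is at z 26 mm with two cradle ribs per bay (top z 30.5 mm, 26 mm apart). Beside a bay nothing stands above z 50 mm but the leaves and, beyond x -47 mm, their blocks.
- bay_left (a point): Left is the charger's +y side. The centre of a cell seated in that bay: on the bay's axis, z 42.5 mm, midway along the cell's body (x 0 of the charger).
- bay_mid (a point): The same for the middle bay.
- bay_right (a point): The same for the bay at the charger's -y side.
- tip_left (a point): Front (+x) face of the left leaf's free end at rest, z 64 mm. The leaf: polished brass, 16 mm wide, clamped at x -38, z 16 mm; it rises to a rounded knee (front at x -27, z 42 mm), slopes back to x -33, z 60 mm and ends in an upright tab to z 74. A seated cell's plain end holds the knee back by 3 mm; the knee can go back 5.5 mm. A cell lowered on the slope wedges it back and is pushed to +x.
- tip_mid (a point): The same point of the middle leaf. Pressed towards -x at this point, a leaf moves off at a light preload, yields 10 to 11 mm and meets a fixed stop behind it. As it reaches the stop the firm leaf pushes back with 5 to 7 N, the slack ones with less than 3.5 N; pressed on, it gives no further and only the force climbs. More than 20 N on a leaf ruins it.
- tip_right (a point): The same point of the right leaf. All three leaves look alike; the firm one (the rules name it leaf_a) may be in any of the bays. From its place at rest, a leaf's tab stands 5 mm farther back with a cell seated, 11 mm at its stop (in the rules, whose point lies a little behind the tab: x -36, -41 and -47 mm of the charger).
- plus_left (a point): Left bay: inner (-x) face of the fixed contact on the bay's axis, z 42.5 mm: a steel plate 18 mm wide on which the cell's button bears, upright to z 43.5 mm, its lip then turned back at about 40 degrees to x 36.5, z 49.5 mm. A cell comes in over it from above.
- plus_mid (a point): The same for the middle bay.
- plus_right (a point): The same for the right bay.
- dcell: The large cell (D size), a loose cylinder 33 mm in diameter with a body 60 mm long, about 155 g, lying in one of the caddy's two rests: dark sleeve, bare metal ends, the wider bare band (10 mm) and the button at one end, a plain flat face at the other. Origin at the body's centre, x along its axis towards the button end.
- dcell_button (a point): Front face of the cell's small button (9.6 mm across, 1.5 mm proud), 31.5 mm from the cell's centre.
- caddy: Low grey plastic tray, 100 x 150 mm, 9 mm high, fixed; origin at the centre of its underside. Floor at z 3 mm. Two rests 72 mm apart along y, each with two low ribs along x (top at z 7.5 mm); a cell lies along x in each, the large cell's axis at z 19.5 mm.
- ccell: The smaller cell (C size), 26 mm in diameter, 48 mm long, in the caddy's other rest; it stays there. Origin at its centre, x along its axis.
- torch: Dark torch standing on its head, 60 mm across, 124 mm high; origin under its centre. Bystander.
- mug: White mug, 80 mm across, 92 mm high; origin under its centre. Bystander.
- mill: Dark wooden pepper mill, 54 mm across, 116 mm high; origin under its centre. Bystander.
Mind the look-alikes: they are no part of the job. What is shaped like the dcell but blue or orange is not meant. Of the things that look like the charger, take the one that is farthest to the robot's left at the start.

How it is judged:
By the outcome, as a careful person would: the job done as asked, in the order asked, and still so for the second after the job is handed in, with the robot touching nothing.
It also fails if it takes over 72 s, if anything falls off the work surface, if the arm or the gripper's body presses on something with over 40 N, if the wrist force passes 120 N, or if a joint passes its speed limit or range.

## Working session

There is one attempt and no reset: what is moved stays moved. The work goes in short steps, Python scripts to look and compute and a shell command to move; the robot and the scene stay as the last step left them, time stands still between calls to the robot, and variables do not carry over. Pictures are saved under pics/ and viewed, about 8 in all and at most 12, crops included, and the job is handed in when it is done.

```bash
mkdir -p pics; cat > h.py <<'E'
import numpy as np, cv2
from workcell import get_state, imaging, arm
def cam(n):
    m=imaging.camera_model(n);R=cv2.Rodrigues(np.array(m['rvec'],float))[0];return m,R,np.array(m['tvec'],float).reshape(3)
def w(n,u,v,d):
    m,R,t=cam(n);u,v,d=np.asarray(u,float),np.asarray(v,float),np.asarray(d,float)
    p=np.stack([(u-m['cx'])/m['fx']*d,(v-m['cy'])/m['fy']*d,d],-1);return (p-t)@R
def atz(n,u,v,z):
    m,R,t=cam(n);c=-R.T@t;r=R.T@np.array([(u-m['cx'])/m['fx'],(v-m['cy'])/m['fy'],1]);return c+r*(z-c[2])/r[2]
def proj(n,P):
    m,R,t=cam(n);p=np.atleast_2d(P)@R.T+t;return np.c_[p[:,0]/p[:,2]*m['fx']+m['cx'],p[:,1]/p[:,2]*m['fy']+m['cy']]
E
python3 - <<'E'
from h import *
for n in ('top','side'):
    im,d=imaging.get_image(n);cv2.imwrite(f'pics/{n}0.png',im[:,:,::-1]);np.save(f'{n}0.npy',d)
    m,R,t=cam(n);print(n,-R.T@t,m['fx'])
    for th in ['charger','dcell','caddy','ccell','torch','mug','mill','tip_left','tip_mid','tip_right','plus_left','plus_mid','plus_right','dcell_button']:
        for r in imaging.mark_of(n,th)[:4]:
            u,v=r['centre'][0]*512,r['centre'][1]*384
            dd=d[min(int(v),383),min(int(u),511)];print(n,th,round(r['confidence'],2),round(u,1),round(v,1),w(n,u,v,dd).round(3))
print(get_state())
E
```

```text
top [ 0.45913532 -0.13707703  1.05125096] 347.08354959031254
top charger 0.88 378.2 267.8 [ 0.312 -0.527  0.022]
top charger 0.65 251.8 193.6 [ 0.539 -0.159  0.024]
top charger 0.63 283.2 278.1 [ 0.29  -0.245  0.026]
top dcell 0.68 178.9 167.6 [0.62  0.054 0.034]
top dcell 0.65 141.4 197.9 [0.533 0.162 0.039]
top dcell 0.55 177.0 226.4 [0.448 0.061 0.034]
top dcell 0.25 277.7 200.8 [ 0.517 -0.237  0.01 ]
top caddy 0.83 129.4 199.3 [0.532 0.209 0.   ]
top ccell 0.65 117.2 198.7 [0.533 0.236 0.026]
top torch 0.61 249.2 116.3 [ 0.758 -0.156  0.073]
top mug 0.64 135.5 114.8 [0.79  0.19  0.004]
top mill 0.83 201.5 117.3 [ 0.757 -0.02   0.075]
top tip_left 0.87 268.0 295.5 [ 0.239 -0.2    0.012]
top tip_left 0.77 232.4 206.1 [ 0.459 -0.137  1.051]
top tip_mid 0.98 385.7 280.0 [ 0.273 -0.553  0.009]
top tip_mid 0.73 252.8 202.9 [ 0.509 -0.16   0.073]
top tip_right 0.78 273.6 201.6 [ 0.514 -0.223  0.027]
top tip_right 0.61 409.4 282.2 [ 0.265 -0.624  0.009]
top tip_right 0.48 271.3 179.1 [ 0.581 -0.218  0.031]
top plus_left 0.96 262.7 270.4 [ 0.314 -0.186  0.027]
top plus_left 0.9 228.6 182.
[... 2828 characters left out ...]
t': 1.5, 'joint_positions': array([ 1.2353689 ,  0.43452359,  0.024985  ,  1.57319743, -0.01159103,
        1.13399825, -0.07512384]), 'joint_velocities': array([-0.00051926, -0.00056241,  0.00099157, -0.00112827, -0.00036883,
        0.00102389,  0.00188843]), 'tau': array([ 8.13409474e-05, -6.70273232e+01,  1.02382310e+00, -3.16560209e+01,
        1.56178570e-02,  2.23906238e-03,  5.62535661e-06]), 'ee_pos': array([ 0.14418884, -0.60815447,  0.231309  ]), 'ee_rot': array([ 1.04026983e-05,  9.93236874e-01,  1.16105604e-01, -5.33410387e-06]), 'ft_force': array([ 0.02060588,  0.48929941, -0.51090181]), 'ft_torque': array([-0.01008678,  0.01375737,  0.02110738]), 'opening': 0.0856774901631197}
```

```bash
python3 - <<'E'
import cv2,numpy as np
a=cv2.imread('pics/top0.png');b=cv2.imread('pics/side0.png')
cv2.imwrite('pics/v1.png',cv2.resize(a,(800,600),interpolation=cv2.INTER_CUBIC))
c=cv2.resize(a[140:240,100:310],None,fx=3.8,fy=3.8,interpolation=cv2.INTER_CUBIC)[:, :798]
cv2.imwrite('pics/v2.png',c)
c=cv2.resize(b[140:340,150:400],None,fx=3,fy=3,interpolation=cv2.INTER_CUBIC)
cv2.imwrite('pics/v3.png',c)
E
```

```text
(no output)
```

View pics/v2.png

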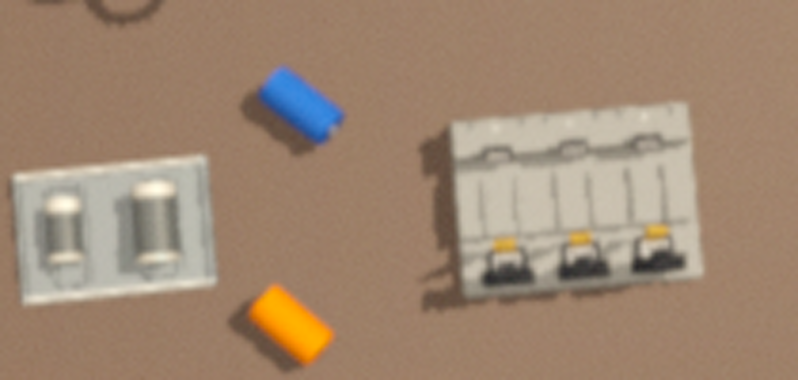

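View pics/v3.png

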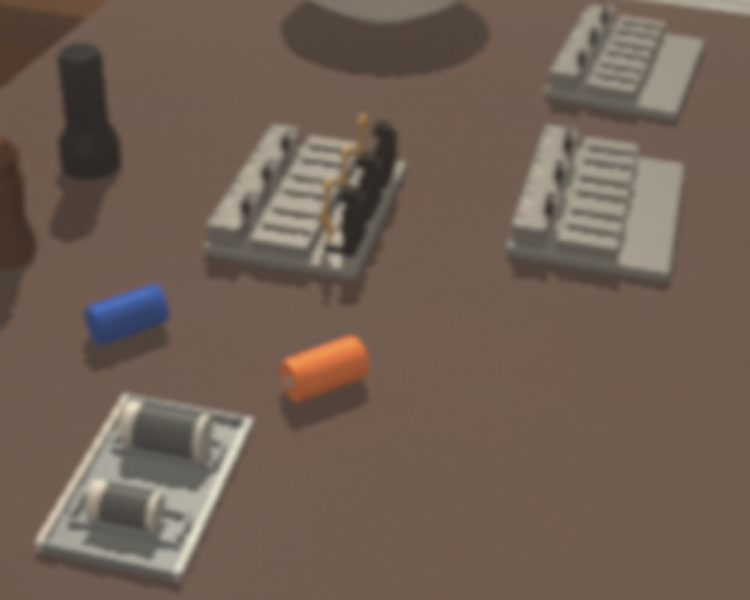

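```bash
python3 - <<'E'
from h import *
from scipy.optimize import least_squares
im=cv2.imread('pics/top0.png');d=np.load('top0.npy')
v,u=np.mgrid[:384,:512];P=w('top',u,v,d)
for n in('top',):
    for r in imaging.outline_of(n,'dcell')[:4]:
        m=r['pixels']&(P[...,2]>.02)&(P[...,2]<.06);q=P[m]
        if len(q)<20: continue
        print('dcell',r['confidence'],cv2.minAreaRect(np.float32(q[:,:2]*1000)),q[:,2].max(),len(q))
    for r in imaging.outline_of(n,'charger')[:3]:
        q=P[r['pixels']];q=q[(q[:,2]>.003)&(q[:,2]<.1)]
        print('ch',r['confidence'],cv2.minAreaRect(np.float32(q[:,:2]*1000)),np.percentile(q[:,2],[5,50,95]))
hsv=cv2.cvtColor(im,cv2.COLOR_BGR2HSV)
y=((hsv[...,0]>15)&(hsv[...,0]<32)&(hsv[...,1]>120)).astype(np.uint8);y[:,:200]=0
k,l,s,c=cv2.connectedComponentsWithStats(y)
for i in range(1,k):
    if s[i,4]>4: print('brass',s[i],c[i],atz('top',*c[i],.066).round(4))
for z in (.0,.026):pass
L={'plus':(31.5,42.5),'tip':(-33,64)}
obs=[];mod=[]
for n in('top','side'):
  for p,(x,z) in L.items():
    for b,yy in(('left',58),('mid',0),('right',-58)):
      for r in imaging.mark_of(n,f'{p}_{b}'):
        uv=(r['centre'][0]*512,r['centre'][1]*384);W=atz(n,*uv,z/1000)
        g=np.array([.54-.0+x/1000,-.16+yy/1000])
        if np.linalg.norm(W[:2]-g)<.03: print(n,p,b,round(r['confidence'],2),W.round(4));obs.append(W[:2]);mod.append([x/1000,yy/1000]);break
obs=np.array(obs);mod=np.array(mod)
f=lambda q:((mod@np.array([[np.cos(q[2]),np.sin(q[2])],[-np.sin(q[2]),np.cos(q[2])]])+q[:2]-obs)).ravel()
s=least_squares(f,[.54,-.16,0],loss='soft_l1',f_scale=.003);print(s.x,np.degrees(s.x[2]));print((s.fun.reshape(-1,2)*1000).round(1))
E
```

```text
dcell 0.63 ((451.9168395996094, 65.76295471191406), (59.95496368408203, 32.38518142700195), 48.64229202270508) 0.03556586696095337 226
dcell 0.54 ((623.6450805664062, 56.21678924560547), (59.26377487182617, 31.549100875854492), 50.03433609008789) 0.03428081593498924 212
dcell 0.52 ((533.6277465820312, 170.16001892089844), (58.774105072021484, 31.903181076049805), 4.089712619781494) 0.03911500995243945 221
ch 0.78 ((294.40533447265625, -244.7935333251953), (140.08175659179688, 189.04885864257812), 2.7014589309692383) [0.00847534 0.02385196 0.03540855]
ch 0.76 ((544.8196411132812, -157.783447265625), (137.21006774902344, 189.7936553955078), 3.6063475608825684) [0.00884939 0.02482991 0.03624587]
ch 0.73 ((312.97332763671875, -539.7210693359375), (191.2617950439453, 140.3445587158203), 87.1155014038086) [0.00837254 0.02369886 0.03522587]
brass [408 137  17  16 127] [417.4015748  143.65354331] [ 0.6712 -0.6432  0.066 ]
brass [380 153  25  25 481] [392.50935551 165.25571726] [ 0.6093 -0.5668  0.066 ]
brass [416 155   5   3   5] [418.  155.6] [ 0.636  -0.6429  0.066 ]
brass [270 199   6   4
[... 365 characters left out ...]
581  0.0425]
top plus right 0.86 [ 0.578  -0.2091  0.0425]
top tip left 0.77 [ 0.502  -0.1022  0.064 ]
top tip mid 0.73 [ 0.5097 -0.1605  0.064 ]
top tip right 0.78 [ 0.5121 -0.2199  0.064 ]
side plus left 0.73 [ 0.5735 -0.105   0.0425]
side plus mid 0.85 [ 0.5834 -0.1653  0.0425]
side plus right 0.8 [ 0.578  -0.2126  0.0425]
side tip left 0.75 [ 0.5123 -0.1001  0.064 ]
side tip mid 0.71 [ 0.5087 -0.1472  0.064 ]
side tip right 0.74 [ 0.5193 -0.2116  0.064 ]
[ 0.54430948 -0.1572438   0.04631724] 2.6537825454062953
[[  1.3  -6.1]
 [ -2.1   2.4]
 [  0.4  -4.6]
 [  6.7   1.4]
 [  1.6   1.8]
 [  1.9   3.2]
 [ -0.4   7.1]
 [ -7.6   9.5]
 [  0.4  -1.1]
 [ -3.7  -0.7]
 [  2.6 -11.5]
 [ -5.3  -5.1]]
```

```bash
R='[0.026,0.026,-0.004,0,0,-1,1]'; python3 -m pendant '[[[0.026,0.026,-0.004,0,0,-1,1],[0.026,0.026,-0.004,0,0,-1,1],[0.026,0.026,-0.004,0,0,-1,1],[0.026,0.026,-0.004,0,0,-1,1],[0.026,0.026,-0.004,0,0,-1,1],[0.026,0.026,-0.004,0,0,-1,1],[0.026,0.026,-0.004,0,0,-1,1],[0.026,0.026,-0.004,0,0,-1,1],[0.026,0.026,-0.004,0,0,-1,1],[0.026,0.026,-0.004,0,0,-1,1]]]' 30
```

```text
t: 3.03
ee_pos: [0.4031, -0.344, 0.1917]
ee_rot: [0.004, 1.0, 0.016, -0.001]
ft_force: [0.2, -0.6, 0.1]
opening: -0.0
```

```bash
python3 -m pendant '[[[0.027,0.026,-0.014,0,0,0.5,1],[0.027,0.026,-0.014,0,0,0.5,1],[0.027,0.026,-0.014,0,0,0.4,1],[0.027,0.026,-0.014,0,0,0.4,1],[0.025,0.022,-0.013,0,0,0,1],[0,0,0,0,0,0,1]]]'; python3 -c "
from h import *
im,d=imaging.get_image('top');cv2.imwrite('pics/t1.png',cv2.resize(im[150:240,190:310,::-1],None,fx=6,fy=6,interpolation=cv2.INTER_CUBIC))
print(get_state())"
```

```text
t: 3.53
ee_pos: [0.548, -0.2034, 0.1215]
ee_rot: [0.004, 0.999, 0.035, 0.003]
ft_force: [-0.7, 0.9, -0.1]
opening: 0.0
{'t': 3.5833, 'joint_positions': array([ 0.35085158,  0.48026575, -0.12024529,  1.80129418,  0.08309098,
        0.85771041, -1.31117342]), 'joint_velocities': array([ 0.05661907, -0.03981606,  0.0533826 ,  0.01963721,  0.01184238,
        0.02180428,  0.03999264]), 'tau': array([ -0.77716475, -64.12151814,  -1.23643633, -26.90673172,
         0.07859051,  -0.34406606,  -0.54511808]), 'ee_pos': array([ 0.54619417, -0.20595912,  0.1222574 ]), 'ee_rot': array([0.00450182, 0.99938277, 0.03476105, 0.00234238]), 'ft_force': array([-0.2008649 , -0.05331557, -0.40762617]), 'ft_torque': array([ 0.01213116, -0.02395535, -0.01696951]), 'opening': -0.0002588971183539688}
```

View pics/t1.png

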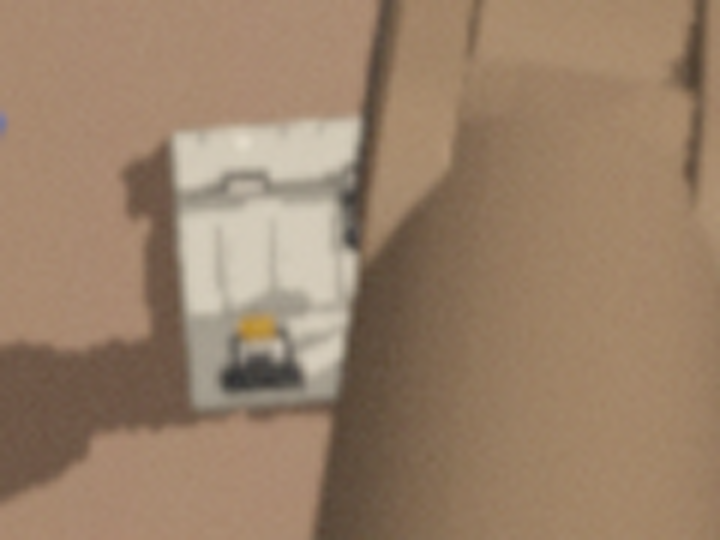

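```bash
python3 -m pendant '[[[-0.008,-0.010,-0.01,0.5,0.3,-0.4,1],[0,0,-0.025,0,0,0,1],[0,0,-0.02,0,0,0,1],[0,0,0,0,0,0,1]]]'; python3 -c "
from h import *
im,d=imaging.get_image('side');cv2.imwrite('pics/s1.png',cv2.resize(im[150:240,200:300,::-1],None,fx=6,fy=6,interpolation=cv2.INTER_CUBIC))
s=get_state();print(s['ee_pos'],s['ee_rot'],s['ft_force'])"
```

```text
t: 3.92
ee_pos: [0.5354, -0.2221, 0.066]
ee_rot: [0.001, 1.0, 0.029, 0.0]
ft_force: [-1.6, 0.5, 0.6]
opening: -0.0001
[ 0.53580966 -0.22260485  0.06746867] [1.53516833e-03 9.99579060e-01 2.89633109e-02 6.86849690e-04] [-0.10386064 -0.57193908 -1.04965445]
```

View pics/s1.png

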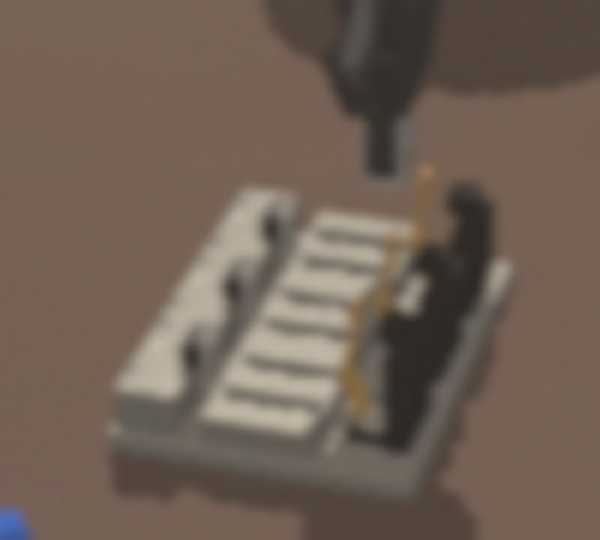

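```bash
python3 -m pendant '[[[0,0.005,-0.005,0,0,0,1],[-0.003,0,0,0,0,0,1],[-0.002,0,0,0,0,0,1],[0,0,0,0,0,0,1]]]';  python3 -m pendant '[[[-0.002,0,0,0,0,0,1],[0,0,0,0,0,0,1]]]'; python3 -m pendant '[[[-0.002,0,0,0,0,0,1],[0,0,0,0,0,0,1]]]'
```

```text
t: 4.3
ee_pos: [0.5294, -0.2215, 0.0652]
ee_rot: [0.003, 1.0, 0.026, 0.002]
ft_force: [-1.3, -0.3, -0.8]
opening: 0.0002
t: 4.47
ee_pos: [0.5277, -0.222, 0.0667]
ee_rot: [0.003, 1.0, 0.026, 0.003]
ft_force: [-0.4, 0.9, -0.4]
opening: 0.0001
t: 4.63
ee_pos: [0.5263, -0.222, 0.0676]
ee_rot: [0.003, 1.0, 0.026, 0.004]
ft_force: [0.9, -0.4, -0.0]
opening: -0.0
```

```bash
for i in 1; do python3 -m pendant '[[[-0.002,0.003,-0.003,0,0,0,1],[-0.002,0.002,-0.003,0,0,0,1]]]'; python3 -m pendant '[[[-0.002,0.001,-0.002,0,0,0,1]]]';python3 -m pendant '[[[-0.002,0.001,-0.001,0,0,0,1]]]'; done
```

```text
t: 4.8
ee_pos: [0.5236, -0.2173, 0.0623]
ee_rot: [0.004, 1.0, 0.026, 0.005]
ft_force: [1.9, 0.8, 0.2]
opening: 0.0006
t: 4.88
ee_pos: [0.5218, -0.2159, 0.0601]
ee_rot: [0.004, 1.0, 0.026, 0.006]
ft_force: [2.0, -0.4, 1.3]
opening: 0.0003
t: 4.97
ee_pos: [0.52, -0.2145, 0.0588]
ee_rot: [0.004, 1.0, 0.026, 0.006]
ft_force: [2.2, 0.2, 1.3]
opening: 0.0
```

```bash
python3 -m pendant '[[[-0.0015,0,0.001,0.2,0.3,0,1]]]';python3 -m pendant '[[[-0.0015,0,0.001,0.2,0.3,0,1]]]';python3 -m pendant '[[[-0.001,0,0.001,0,0.2,0,1]]]';python3 -m pendant '[[[-0.001,0,0,0,0.2,0,1]]]'
```

```text
t: 5.05
ee_pos: [0.5182, -0.2139, 0.0594]
ee_rot: [0.002, 1.0, 0.027, 0.003]
ft_force: [2.8, -0.1, -0.1]
opening: -0.0
t: 5.13
ee_pos: [0.5167, -0.2136, 0.0604]
ee_rot: [-0.0, 1.0, 0.027, 0.001]
ft_force: [2.4, -0.0, -0.4]
opening: -0.0002
t: 5.22
ee_pos: [0.5158, -0.2136, 0.0615]
ee_rot: [-0.0, 1.0, 0.027, -0.001]
ft_force: [4.1, 0.5, -1.3]
opening: -0.0005
t: 5.3
ee_pos: [0.5156, -0.2136, 0.0619]
ee_rot: [-0.001, 1.0, 0.027, -0.002]
ft_force: [4.9, 0.4, -1.4]
opening: 0.0001
```

```bash
python3 -m pendant '[[[-0.001,0,0,0,0,0,1]]]';python3 -m pendant '[[[-0.0015,0,0,0,0,0,1]]]';python3 -m pendant '[[[0.003,0,0,0,0,0,1],[0.01,0,0,0,0,0,1],[0.01,0.001,0.01,0,0,0,1],[0,0.02,0.02,0,0,0,1],[-0.003,0.03,0,0,0,0,1],[-0.001,0,0,0,0,0,1]]]'
```

```text
t: 5.38
ee_pos: [0.5156, -0.2136, 0.0622]
ee_rot: [-0.0, 1.0, 0.027, -0.002]
ft_force: [5.2, 0.1, -1.3]
opening: 0.0001
t: 5.47
ee_pos: [0.5153, -0.2136, 0.0625]
ee_rot: [-0.0, 1.0, 0.027, -0.001]
ft_force: [6.8, 0.7, -1.5]
opening: -0.0002
t: 5.97
ee_pos: [0.5327, -0.1628, 0.0919]
ee_rot: [-0.001, 1.0, 0.025, -0.005]
ft_force: [-0.2, 1.1, -1.0]
opening: -0.0003
```

```bash
python3 -m pendant '[[[0,0.003,-0.02,0,0.3,0,1],[-0.002,0.001,-0.012,0,0.2,0,1],[-0.002,0,0,0,0,0,1],[-0.002,0,0,0,0,0,1]]]'; python3 -m pendant '[[[-0.002,0,0,0,0,0,1]]]';python3 -m pendant '[[[-0.002,0,0,0,0,0,1]]]'
```

```text
t: 6.3
ee_pos: [0.5262, -0.1574, 0.0587]
ee_rot: [-0.001, 1.0, 0.026, -0.012]
ft_force: [-0.2, -1.6, 0.3]
opening: -0.0001
t: 6.38
ee_pos: [0.5235, -0.1578, 0.0584]
ee_rot: [-0.001, 1.0, 0.026, -0.013]
ft_force: [0.5, -0.3, -0.3]
opening: -0.0001
t: 6.47
ee_pos: [0.5214, -0.1582, 0.0586]
ee_rot: [-0.001, 1.0, 0.026, -0.013]
ft_force: [2.4, 0.7, 0.0]
opening: -0.0002
```

```bash
python3 -m pendant '[[[-0.002,0,0.001,0,-0.4,0,1]]]';python3 -m pendant '[[[-0.002,0,0.001,0,-0.4,0,1]]]';python3 -m pendant '[[[-0.0015,0,0.001,0,-0.4,0,1]]]'; python3 -m pendant '[[[-0.0015,0,0,0,0,0,1]]]'
```

```text
t: 6.55
ee_pos: [0.52, -0.1585, 0.0599]
ee_rot: [-0.001, 1.0, 0.025, -0.008]
ft_force: [1.8, 1.1, -0.4]
opening: 0.0001
t: 6.63
ee_pos: [0.5185, -0.1589, 0.0614]
ee_rot: [-0.0, 1.0, 0.025, -0.004]
ft_force: [2.8, 0.7, -0.9]
opening: -0.0001
t: 6.72
ee_pos: [0.5176, -0.1592, 0.0631]
ee_rot: [-0.0, 1.0, 0.025, 0.001]
ft_force: [3.2, 0.7, -1.3]
opening: -0.0002
t: 6.8
ee_pos: [0.5165, -0.1595, 0.0638]
ee_rot: [0.0, 1.0, 0.025, 0.002]
ft_force: [2.8, -0.1, -1.4]
opening: 0.0001
```

```bash
python3 -m pendant '[[[-0.0015,0,-0.001,0,0,0,1]]]';python3 -m pendant '[[[-0.0015,0,-0.001,0,0,0,1]]]';python3 -m pendant '[[[-0.001,0,0,0,0,0,1]]]'; python3 -m pendant '[[[-0.001,0,0,0,0,0,1]]]'
```

```text
t: 6.88
ee_pos: [0.5157, -0.1597, 0.0636]
ee_rot: [0.0, 1.0, 0.025, 0.003]
ft_force: [3.6, 1.0, 3.0]
opening: -0.0004
t: 6.97
ee_pos: [0.5149, -0.1598, 0.0633]
ee_rot: [0.0, 1.0, 0.025, 0.004]
ft_force: [4.1, 0.1, 2.3]
opening: -0.0001
t: 7.05
ee_pos: [0.5144, -0.1599, 0.0635]
ee_rot: [0.001, 1.0, 0.025, 0.005]
ft_force: [4.8, 1.2, -1.0]
opening: 0.0001
t: 7.13
ee_pos: [0.5138, -0.1598, 0.0637]
ee_rot: [0.001, 1.0, 0.025, 0.006]
ft_force: [4.7, 0.3, -1.3]
opening: -0.0003
```

```bash
python3 -m pendant '[[[-0.0015,0,0,0,0.2,0,1]]]';python3 -m pendant '[[[-0.0015,0,0,0,0.2,0,1]]]'; python3 -m pendant '[[[-0.0015,0,0,0,0,0,1]]]';python3 -m pendant '[[[-0.0015,0,0,0,0,0,1]]]'
```

```text
t: 7.22
ee_pos: [0.5125, -0.1599, 0.0637]
ee_rot: [0.001, 1.0, 0.025, 0.004]
ft_force: [5.3, 0.6, -1.2]
opening: 0.0002
t: 7.3
ee_pos: [0.5117, -0.1599, 0.0638]
ee_rot: [0.001, 1.0, 0.025, 0.003]
ft_force: [9.0, 0.7, -1.7]
opening: -0.0001
t: 7.38
ee_pos: [0.5116, -0.1599, 0.064]
ee_rot: [0.001, 1.0, 0.025, 0.004]
ft_force: [9.3, 0.5, -1.4]
opening: 0.0001
t: 7.47
ee_pos: [0.5117, -0.1598, 0.0644]
ee_rot: [0.001, 1.0, 0.025, 0.005]
ft_force: [8.3, 0.6, -1.6]
opening: -0.0002
```

```bash
python3 -m pendant '[[[0.008,0,0,0,0,0,1],[0.01,0,0.01,0,0,0,1],[0,0,0.03,0,0,0,0],[0,0.03,0.025,0,0,0.2,-1],[0,0.04,0,0,0,0.2,-1],[0,0.04,0,0,0,0.2,-1],[0,0.04,0,0,0,0.2,-1],[0,0.04,0,0,0,0.2,-1],[0,0.04,0,0,0,0,-1],[0,0.04,0,0,0,0,-1]]]'
```

```text
t: 8.3
ee_pos: [0.5188, 0.1048, 0.1277]
ee_rot: [0.005, 1.0, 0.023, -0.009]
ft_force: [1.9, 0.2, -0.1]
opening: 0.0857
```

```bash
python3 -m pendant '[[[0,0.03,0,0,0,0,-1],[0,0.02,0,0,0,0,-1],[0,0,0,0,0,0,-1]]]'
```

```text
t: 8.55
ee_pos: [0.5136, 0.1666, 0.1263]
ee_rot: [0.005, 1.0, 0.028, -0.013]
ft_force: [-0.7, 0.8, -0.3]
opening: 0.0854
```

```bash
python3 -m pendant '[[[0.02,0.003,-0.02,0.6,-1.5,0.9,-1],[0,0,-0.02,0,0,0,-1],[0,0,0,0,0,0,-1]]]'; python3 -c "
from h import *
print(atz('side',204.2,281.5,.0195),atz('top',141.4,197.9,.0195))
im,d=imaging.get_image('side')
u,v=proj('side',[[.534,.17,.03]])[0].astype(int)
cv2.imwrite('pics/s2.png',cv2.resize(im[v-55:v+40,u-60:u+60,::-1],None,fx=6,fy=6,interpolation=cv2.INTER_CUBIC));print(u-60,v-55)
print(((proj('side',[[.534,.17,.0195],[.504,.168,.0195],[.564,.172,.0195],get_state()['ee_pos']])-[u-60,v-55])*6).round())
for r in imaging.outline_of('side','dcell')[:3]:
    vv,uu=np.nonzero(r['pixels']);p=w('side',uu,vv,d[vv,uu]);p=p[(p[:,2]>.008)&(p[:,2]<.05)]
    print(r['confidence'],p.mean(0).round(4),cv2.minAreaRect(np.float32(p[:,:2]*1000)))
s=get_state();print(s['ee_pos'],s['ee_rot'])"
```

```text
t: 8.8
ee_pos: [0.5315, 0.1705, 0.0843]
ee_rot: [0.002, 0.999, 0.039, -0.002]
ft_force: [-1.1, -0.6, -0.6]
opening: 0.0856
[0.53688395 0.16706407 0.0195    ] [0.53429899 0.16782453 0.0195    ]
144 224
[[365. 352.]
 [444. 368.]
 [287. 336.]
 [356. 209.]]
0.92 [0.4454 0.0761 0.0267] ((446.2771301269531, 71.2793960571289), (62.90921401977539, 29.921316146850586), 44.80337142944336)
0.85 [0.5281 0.1791 0.0292] ((535.812744140625, 163.02005004882812), (68.68115997314453, 55.065059661865234), 2.7858662605285645)
0.44 [0.6002 0.0477 0.0228] ((604.6994018554688, 47.658851623535156), (11.010692596435547, 26.10540771484375), 79.36863708496094)
[0.53330822 0.17075216 0.08712913] [ 1.21218071e-03  9.99258088e-01  3.84918427e-02 -4.27471492e-04]
```

View pics/s2.png

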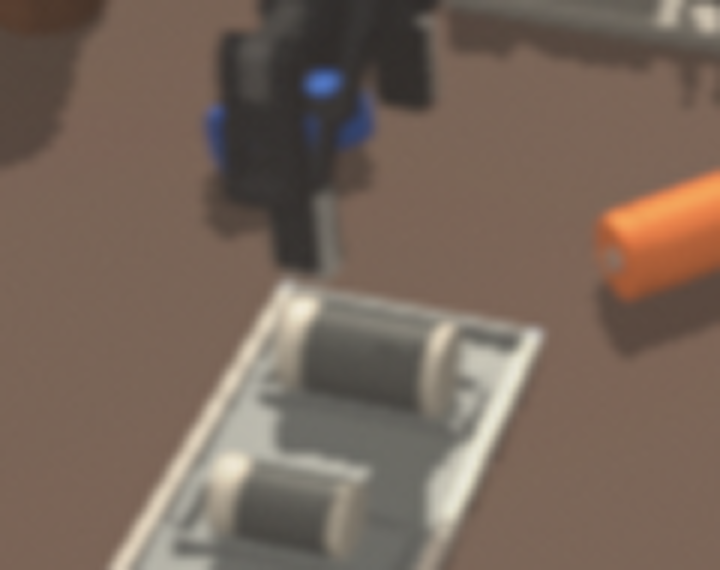

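```bash
python3 -m pendant '[[[0.001,-0.002,-0.005,0,0,0,-0.2],[0,0,-0.01,0,0,-0.2,-0.2],[0,0,-0.02,0,0,0,-0.2],[0,0,-0.02,0,0,0,-0.2]]]'
```

```text
t: 9.23
ee_pos: [0.5383, 0.1673, 0.0361]
ee_rot: [0.0, 0.999, 0.034, 0.004]
ft_force: [1.0, 0.1, 0.1]
opening: 0.0511
```

```bash
python3 -m pendant '[[[-0.004,0.001,-0.012,0,0.4,0,-0.2],[-0.001,0,-0.008,0,0,0,-0.2],[0,0,0,0,0,0,-0.2]]]'
```

```text
t: 9.48
ee_pos: [0.5311, 0.1662, 0.0122]
ee_rot: [0.001, 0.999, 0.033, -0.002]
ft_force: [0.1, -0.5, 0.2]
opening: 0.0514
```

```bash
python3 -m pendant '[[[0.0035,0.0015,0,0,0,0.3,0],[0,0.0005,-0.0005,0,0,0,0.2],[0,0,-0.0005,0,0,0,0.5],[0,0,-0.0005,0,0,0,1],[0,0,0,0,0,0,1],[0,0,0,0,0,0,1]]]' 50
```

```text
t: 9.98
ee_pos: [0.5368, 0.1722, 0.0142]
ee_rot: [-0.001, 0.999, 0.037, 0.0]
ft_force: [-0.6, 0.1, -1.8]
opening: 0.0307
```

```bash
python3 -m pendant '[[[0,0,0,0,0,0,0],[-0.001,-0.001,-0.002,0,0,0,0],[-0.001,-0.001,-0.004,0,0,0,0],[0,0,0,0,0,0,0]]]' 50
```

```text
t: 10.32
ee_pos: [0.5358, 0.1695, 0.0087]
ee_rot: [-0.001, 0.999, 0.037, 0.001]
ft_force: [-1.2, 0.5, 0.0]
opening: 0.0429
```

```bash
python3 -m pendant '[[[-0.001,0,-0.001,0,0,0,0.3],[0,0,-0.001,0,0,0,0.6],[0,0,-0.001,0,0,0,1],[0,0,0,0,0,0,1],[0,0,0,0,0,0,1]]]' 50
```

```text
t: 10.73
ee_pos: [0.5353, 0.1711, 0.0088]
ee_rot: [-0.002, 0.999, 0.037, 0.003]
ft_force: [0.1, -0.3, -1.9]
opening: 0.0314
```

```bash
python3 -m pendant '[[[0,0,0.01,0,0,0,1],[0,0,0.025,0,0,0,1],[0,0,0.03,0,0,0,1],[0,0,0.03,0,0,0,1],[0,0,0.015,0,0,0,1],[0,0,0,0,0,0,1]]]'; python3 -c "
from h import *
for n in('side',):
    im,d=imaging.get_image(n)
    e=get_state()['ee_pos'];print(get_state()['ee_rot'],e)
    u,v=proj(n,[e])[0].astype(int)
    c=im[v-50:v+50,u-60:u+60,::-1];cv2.imwrite('pics/lift.png',cv2.resize(c,None,fx=5,fy=5,interpolation=cv2.INTER_CUBIC))
    q=proj(n,[e+[0,0,.0107],e+[-.03,-.0022,.0107],e+[.03,.0022,.0107]])-[u-60,v-50];print((q*5).round())
"
```

```text
t: 11.23
ee_pos: [0.5315, 0.1696, 0.1226]
ee_rot: [-0.001, 0.999, 0.037, -0.001]
ft_force: [0.8, 0.4, -2.0]
opening: 0.0314
[-4.21039115e-04  9.99299617e-01  3.73933461e-02 -1.35508775e-03] [0.53129278 0.16945785 0.12139389]
[[303. 229.]
 [373. 241.]
 [233. 217.]]
```

View pics/lift.png

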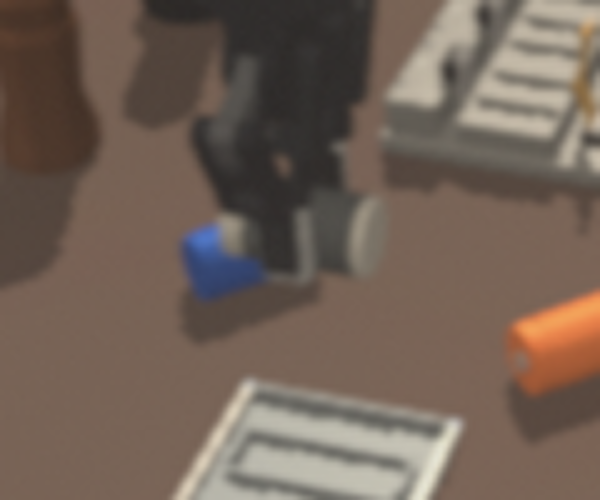

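```bash
python3 -c "
from h import *
im,d=imaging.get_image('side');s=get_state();e=s['ee_pos'];print(e)
yaw=2*np.arctan2(s['ee_rot'][2],s['ee_rot'][1]);ax=np.array([np.cos(yaw),np.sin(yaw)]);pe=np.array([-ax[1],ax[0]])
v,u=np.mgrid[:384,:512];P=w('side',u,v,d)-e
a=P[...,:2]@ax;b=P[...,:2]@pe
for lo,hi in((-.045,-.016),(.016,.045)):
    m=(abs(b)<.03)&(a>lo)&(a<hi)&(P[...,2]>-.015)&(P[...,2]<.033)
    print(m.sum(),'a',np.percentile(a[m],[1,5,50,95,99]).round(4),'b',np.percentile(b[m],[2,98]).round(4),'z',np.percentile(P[...,2][m],[2,98]).round(4))
"; python3 -m pendant '[[[0.001,-0.03,0,0,0,0,1],[0.001,-0.04,0,0,0,-0.1,1],[0.001,-0.04,0,0,0,-0.1,1],[0.001,-0.04,0,0,0,-0.1,1],[0.001,-0.04,0,0,0,-0.1,1],[0.001,-0.04,0,0,0,-0.1,1],[0.001,-0.03,0,0,0,-0.1,1],[0,0,0,0,0,0,1]]]'
```

```text
[0.53040743 0.16910028 0.11972169]
178 a [-0.0308 -0.0305 -0.0264 -0.0173 -0.0162] b [-0.0104  0.0182] z [0.0019 0.0313]
50 a [0.0165 0.0167 0.0228 0.0291 0.0297] b [0.0131 0.0189] z [0.0041 0.0232]
t: 12.0
ee_pos: [0.5267, -0.0982, 0.1069]
ee_rot: [-0.001, 0.999, 0.037, -0.012]
ft_force: [-0.4, -0.5, -2.4]
opening: 0.0311
```

```bash
python3 -m pendant '[[[0.004,-0.025,0.004,0,-0.5,-0.1,1],[0.004,-0.022,0.004,0,-0.5,-0.2,1],[0.004,0,0.002,0,-0.4,-0.2,1],[0.002,0,0,0,0,0,1],[0,0,0,0,0,0,1]]]'
```

```text
t: 12.42
ee_pos: [0.5349, -0.1492, 0.1082]
ee_rot: [-0.002, 1.0, 0.029, -0.006]
ft_force: [0.5, 0.1, -1.0]
opening: 0.0315
```

```bash
python3 -m pendant '[[[0.006,-0.005,-0.004,-0.2,-0.7,0.3,1],[0.004,-0.003,-0.005,0,0,0,1],[0.001,0,-0.004,0,0,0,1],[0,0,0,0,0,0,1]]]'
```

```text
t: 12.75
ee_pos: [0.546, -0.1536, 0.0915]
ee_rot: [-0.001, 0.999, 0.035, -0.002]
ft_force: [-0.4, -0.1, -1.3]
opening: 0.0312
```

```bash
python3 -m pendant '[[[0,-0.004,-0.01,0,0,-0.4,1],[0,0,-0.008,0,0,0,1],[0,0,-0.004,0,0,0,1]]]';python3 -m pendant '[[[0,0,-0.001,0,0,0,1]]]'; python3 -c "
from h import *
im,d=imaging.get_image('side');s=get_state();e=s['ee_pos'];print(e,s['ee_rot'])
u,v=proj('side',[[.545,-.158,.05]])[0].astype(int)
c=im[v-45:v+35,u-50:u+50,::-1];cv2.imwrite('pics/pre.png',cv2.resize(c,None,fx=7,fy=7,interpolation=cv2.INTER_CUBIC))
"
```

```text
t: 13.0
ee_pos: [0.5466, -0.1565, 0.0678]
ee_rot: [-0.001, 0.999, 0.032, -0.001]
ft_force: [0.1, 0.7, -1.8]
opening: 0.0312
t: 13.08
ee_pos: [0.5459, -0.1564, 0.0655]
ee_rot: [-0.002, 0.999, 0.032, -0.002]
ft_force: [0.2, 0.6, -2.8]
opening: 0.0314
[ 0.54580006 -0.15629285  0.06550571] [-0.00159674  0.99947583  0.03225079 -0.00232521]
```

View pics/pre.png

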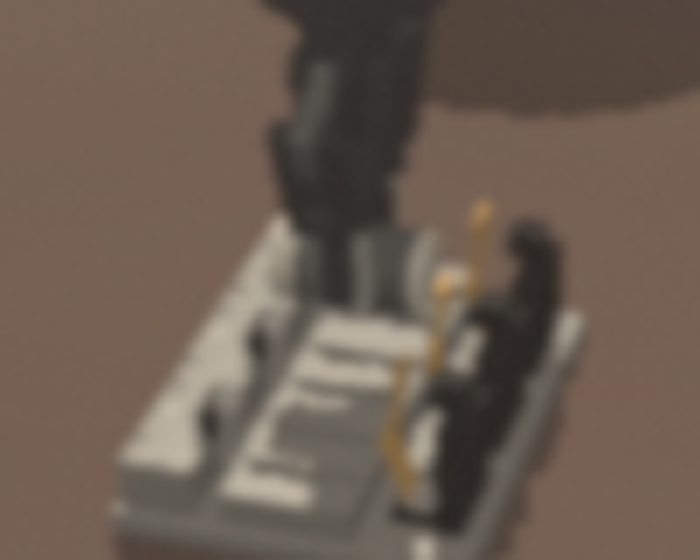

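```bash
python3 -m pendant '[[[0,-0.001,-0.003,0,-0.2,0.1,1],[0,0,-0.003,0,0,0,1]]]';python3 -m pendant '[[[0,0,-0.003,0,0,0,1]]]';python3 -m pendant '[[[0,0,-0.003,0,0,0,1]]]';python3 -m pendant '[[[0,0,-0.003,0,0,0,1]]]'
```

```text
t: 13.3
ee_pos: [0.5461, -0.1573, 0.0595]
ee_rot: [-0.001, 0.999, 0.033, -0.0]
ft_force: [0.0, -1.2, -1.0]
opening: 0.0316
t: 13.38
ee_pos: [0.5463, -0.1573, 0.0565]
ee_rot: [-0.001, 0.999, 0.033, 0.0]
ft_force: [-0.1, 0.2, -1.4]
opening: 0.0313
t: 13.47
ee_pos: [0.5464, -0.1574, 0.0534]
ee_rot: [-0.001, 0.999, 0.033, 0.0]
ft_force: [0.4, 0.2, -1.2]
opening: 0.0315
t: 13.55
ee_pos: [0.5465, -0.1575, 0.0503]
ee_rot: [-0.001, 0.999, 0.033, 0.001]
ft_force: [0.8, -0.4, -2.0]
opening: 0.0311
```

```bash
python3 -m pendant '[[[0,0,-0.003,0,0,0,1]]]';python3 -m pendant '[[[0,0,-0.003,0,0,0,1]]]';python3 -m pendant '[[[0,0,-0.003,0,0,0,1]]]';python3 -m pendant '[[[0,0,-0.002,0,0,0,1]]]'
```

```text
t: 13.63
ee_pos: [0.5468, -0.1576, 0.0473]
ee_rot: [-0.001, 0.999, 0.033, 0.001]
ft_force: [-0.1, -1.1, 1.6]
opening: 0.031
t: 13.72
ee_pos: [0.5463, -0.1577, 0.0441]
ee_rot: [-0.001, 0.999, 0.033, 0.001]
ft_force: [-2.4, 0.2, 2.0]
opening: 0.031
t: 13.8
ee_pos: [0.5463, -0.1578, 0.0409]
ee_rot: [-0.001, 0.999, 0.033, 0.001]
ft_force: [-0.4, -0.2, 2.1]
opening: 0.0317
t: 13.88
ee_pos: [0.5463, -0.1578, 0.0386]
ee_rot: [-0.001, 0.999, 0.033, 0.0]
ft_force: [-2.0, 0.1, 2.1]
opening: 0.031
```

```bash
python3 -m pendant '[[[-0.0005,0,-0.002,0,0,0,1]]]';python3 -m pendant '[[[-0.0005,0,-0.002,0,0,0,1]]]';python3 -m pendant '[[[-0.0005,0,-0.002,0,0,0,1]]]'
```

```text
t: 13.97
ee_pos: [0.546, -0.1578, 0.0366]
ee_rot: [-0.001, 0.999, 0.033, 0.001]
ft_force: [-2.7, 0.1, 7.9]
opening: 0.0314
t: 14.05
ee_pos: [0.5458, -0.1579, 0.0351]
ee_rot: [-0.001, 0.999, 0.033, 0.001]
ft_force: [-6.0, 1.1, 17.1]
opening: 0.0313
t: 14.13
ee_pos: [0.5455, -0.158, 0.0334]
ee_rot: [-0.001, 0.999, 0.033, 0.001]
ft_force: [-0.1, 0.6, -1.7]
opening: 0.0311
```

```bash
python3 -c "
from h import *
im,d=imaging.get_image('side');s=get_state();e=s['ee_pos'];print(e,s['ee_rot'],s['ft_force'])
u,v=proj('side',[[.545,-.158,.05]])[0].astype(int)
c=im[v-45:v+35,u-50:u+50,::-1];cv2.imwrite('pics/pre2.png',cv2.resize(c,None,fx=7,fy=7,interpolation=cv2.INTER_CUBIC))
"
```

```text
[ 0.54503486 -0.15795191  0.0327949 ] [-9.21836257e-04  9.99456369e-01  3.29425279e-02  9.52217406e-04] [-1.51465893  0.32682601 -1.94260119]
```

View pics/pre2.png

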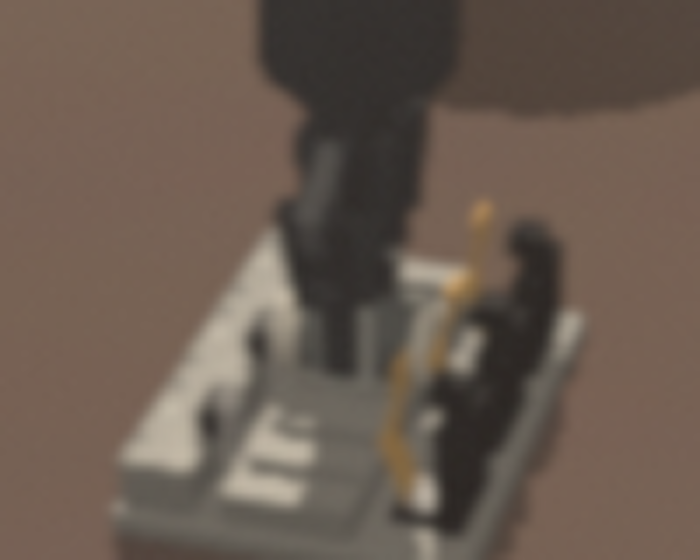

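```bash
python3 -m pendant '[[[0,0,-0.001,0,0,0,1]]]';python3 -m pendant '[[[0,0,-0.001,0,0,0,1]]]';python3 -m pendant '[[[0,0,-0.001,0,0,0,1]]]'
```

```text
t: 14.27
ee_pos: [0.5448, -0.1579, 0.0317]
ee_rot: [-0.001, 0.999, 0.033, 0.001]
ft_force: [-1.9, 0.0, 6.2]
opening: 0.0314
t: 14.35
ee_pos: [0.5449, -0.1579, 0.0312]
ee_rot: [-0.001, 0.999, 0.033, 0.001]
ft_force: [-7.6, 1.6, 23.9]
opening: 0.0314
t: 14.43
ee_pos: [0.5449, -0.1579, 0.0312]
ee_rot: [-0.001, 0.999, 0.033, 0.001]
ft_force: [-8.5, 1.3, 22.4]
opening: 0.0312
```

```bash
python3 -m pendant '[[[0,0,0,0,0,0,0.15],[0,0,0,0,0,0,0.1],[0,0,0.001,0,0,0,0],[0,0,0.003,0,0,0,0],[0,0,0.01,0,0,0,0],[0,0,0.02,0,0,0,0],[0,0,0.03,0,0,0,0],[0,0,0.03,0,0,0,0],[0,0,0.03,0,0,0,0],[0,0,0.03,0,0,0,0]]]'; python3 -m pendant '[[[-0.03,0,0.02,0,0,0,0],[-0.04,0,0.01,0,0,0,0],[-0.04,-0.01,0,0,0,0,0],[-0.03,-0.02,0,0,0,0,0],[-0.03,-0.03,0,0,0,0,0],[0,-0.04,0,0,0,0,0],[0,-0.04,0,0,0,0,0],[0,-0.04,0,0,0,0,0],[0,-0.02,0,0,0,0,0],[0,0,0,0,0,0,0]]]'; python3 - <<'E'
from h import *
yaw=np.radians(3.6);C=np.array([.5443,-.1577]);o=[]
for n in('top','side'):
    im,d=imaging.get_image(n);u,v=proj(n,[[.545,-.158,.05]])[0].astype(int)
    o.append(cv2.resize(im[v-35:v+35,u-40:u+40,::-1],(400,350),interpolation=cv2.INTER_CUBIC))
    vv,uu=np.mgrid[:384,:512];P=w(n,uu,vv,d);q=P[...,:2]-C
    a=q@[np.cos(yaw),np.sin(yaw)];b=q@[-np.sin(yaw),np.cos(yaw)]
    for lo,hi in((-.03,-.01),(-.01,.01),(.01,.03)):
        m=(a>lo)&(a<hi)&(abs(b)<.025)&(P[...,2]>.048);print(n,lo,m.sum(),'ztop',np.percentile(P[...,2][m],[50,95]).round(4),'b',np.median(b[m]).round(4))
cv2.imwrite('pics/end.png',np.hstack(o))
E
```

```text
t: 15.27
ee_pos: [0.5408, -0.1561, 0.1879]
ee_rot: [-0.003, 0.999, 0.034, -0.004]
ft_force: [0.9, -0.1, -0.7]
opening: 0.0427
t: 16.1
ee_pos: [0.3665, -0.3597, 0.2372]
ee_rot: [0.002, 0.999, 0.038, 0.009]
ft_force: [0.5, 1.2, -0.6]
opening: 0.0426
top -0.03 67 ztop [0.0551 0.0597] b 0.0003
top -0.01 70 ztop [0.0564 0.0604] b -0.0008
top 0.01 69 ztop [0.0554 0.0591] b -0.0006
side -0.03 60 ztop [0.0581 0.061 ] b 0.0107
side -0.01 57 ztop [0.0577 0.0618] b 0.0109
side 0.01 51 ztop [0.0572 0.0609] b 0.0093
```

View pics/end.png

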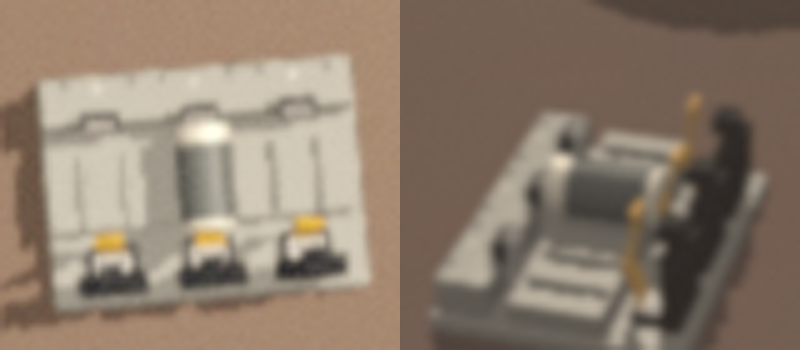

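```bash
python3 -c "
from h import *
print(arm.finish_job())"
```

```text
the job is handed in; nothing more can be done
None
```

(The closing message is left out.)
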